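Slide the hardness test block between the guide posts up to the stop

ROBOT

A 7-joint arm with a two-finger parallel gripper is mounted at the origin on the work surface. World frame = base frame: x ahead of the robot, y to its left, z up, the work surface at z = 0. Lengths are in m, angles in rad, forces in N, time in s.
With the tool pointing down it reaches from about 0.4 to 0.875 m from the base axis. Payload 6.5 kg.
Tool frame: the origin (TCP) lies at the very end of the fingers, on their centre line; the grasp point (between the pads) lies 19 mm behind it; z points along the fingers, y is the direction in which the jaws open and shut (so a half turn about z gives the same grasp; the last joint's range is limited). The gripper opens to 85 mm and grips with 20 to 120 N. Pads are 22 mm wide; open, the fingers measure 114 mm over their backs; the gripper's body (76 mm by 85 mm) begins 54 mm behind the grasp point. The pads swing forward as they close: fully open they stand 13 mm farther back than shut.
Start: joints at [1.181, 0.536, -0.004, 1.538, 0.003, 1.067, -0.071], TCP at [0.207, -0.616, 0.231] pointing down, gripper open.
Joint ranges: [-2.7, 2.7], [-0.37, 2.16], [-1.27, 1.26], [0.24, 2.4], [-1.31, 4.45], [0.19, 1.91], [-2.76, 2.76]. Speed limits (rad/s): [2.39, 2.39, 3.14, 3.14, 3.14, 3.14, 3.14].

INTERFACE

Orientations are given as [roll, pitch, yaw] about the fixed x, y, z axes, in that order (R = Rz(yaw) Ry(pitch) Rx(roll)).
In Python, from workcell import r gives the robot as it stands. Calls block until the motion is done:
- r.movep(position, orientation): joint-space move of the TCP to a pose.
- r.servo_line(position, ori=None, rate=0.15): straight line of the TCP; ori=None keeps the orientation; rate is the mean speed in m/s.
- r.goto_joints(angles): joint-space move.
- r.command_gripper(opening, newtons=None): finger opening in m; newtons is the grip in N (None keeps the last); returns when the fingers have stopped.
- r.dwell(seconds).
- r.ik(position, orientation): joint angles nearest the present ones, or None.
- r.get_image(name): name is "side" or "top" or "wrist"; returns a dict with "pixels" (400x640x3 uint8, red, green, blue), "depth" (400x640 float32, m along the optical axis (not along the pixel's ray), 0 where there is no reading), "vertical_fov" (degrees; the focal length in pixels is half the picture's height over the tangent of half this angle, whatever the lens; pixels are square), "cx", "cy" (the principal point, pixels), "k1" (the pictures are not rectified: a ray, as slopes to the right and down, at radius r is drawn at 1 + k1 r^2 times it, then the intrinsics apply), "cam_to_world" (4x4, takes a point from camera to world coordinates). Camera axes: x right, y up, looking along -z (the intrinsics and any distortion apply to the point x, -y, -z); pixel columns grow to the right and rows downward; lengths in m; the calibration is good to about 2 mm. A picture is of the moment at which its call begins.
A pose or a line that the arm cannot do raises r.Unreachable and nothing moves.
- r.finish_job(): hands the job in, once; it reports no verdict.
Readings, each from a call of its own:
- r.current_t(): time.
- r.current_joints(): joint angles.
- r.current_qd(): joint speeds.
- r.current_joint_torque(): joint torques, N m.
- r.current_tcp_pos(): TCP position.
- r.current_eef_rot(): TCP orientation.
- r.current_wrist_force(): force on the tool from outside, world axes, zero at the start.
- r.current_wrist_torque(): the same for the moment, N m.
- r.current_gripper_width(): finger opening in m.
Only numpy, scipy, OpenCV 4.12 (cv2) and the standard library are available. Lean on these libraries where they do the work, as an engineer would, in place of code of your own. Each camera call takes 0.05 s, during which the arm holds its last target. There are 200 camera calls.

TASK

Load the rectangular steel test block into the fixture for checking: push it along the plate with the fingers, through the gap between the two upright guide posts and out the other side, until its leading short end lies flat against the stop bar, in the middle of the bar. Only push it: do not take it between the fingers or lift it off the plate, and leave the other things on the bench where they stand.

Things in the scene. Friction and masses are not known exactly. Their poses are not given: they have to be found in the camera images.
- fixture: fixed dark steel plate with two posts and a stop bar. Origin on the bench under it; x = pushing direction, from the free area past the posts to the stop bar; z up. Plate: x = -200..160, y = -95..95, top at z = 20 mm. Stop bar across the plate: face towards the posts at x = 120 mm, y = -65..65, 18 mm thick, 14 mm high above the plate
- gap (a point): point on the plate's top half-way between the two guide posts (fixture x = 30, y = 0, z = 20 mm); axes as the fixture's. The posts are bright upright steel pins, 16 mm in diameter, 34 mm high above the plate, with axes 41 mm to either side (y = +41, -41), so the clear gap is 66 mm wide
- seat (a point): point on the plate's top where the middle of the test block's underside lies when the block is home against the middle of the stop bar (fixture x = 82.5, y = 0, z = 20 mm); axes as the fixture's
- test_block: loose bright steel block, 75 mm long (its x), 60 wide (its y), 16 thick, about 0.5 kg, origin at the middle of its underside. It lies flat on the plate on the side of the posts away from the stop bar, up to 30 mm off the gap's middle line and turned up to 30 degrees from it. Steel friction, a few newtons to slide; 3 mm of play on each side in the gap
- round_block: bystander: round steel test block, 64 mm in diameter, 15 mm high, on the bench beside the fixture; origin at the middle of its underside
- weight: bystander: brass weight with a knob, 44 mm in diameter, 48 mm high, on the bench beside the fixture; origin at the middle of its underside
- indenter_case: bystander: small wooden case, 70 x 45 x 22 mm, on the bench beside the fixture; origin at the middle of its underside
Not all that is in view belongs to the job. What is shaped like the test_block but red is not meant.

How it is judged:
By the outcome, as a careful person would: the job done as asked, in the order asked, and still so for the second after the job is handed in, with the robot touching nothing.
It also fails if it takes over 67 s, if anything falls off the work surface, if the arm or the gripper's body presses on something with over 40 N, if the wrist force passes 120 N, or if a joint passes its speed limit or range.

## Working session

There is one attempt and no reset: what is moved stays moved. The work goes in short steps, each a Python script; the robot and the scene stay as the last script left them, time stands still between calls to the robot, and variables do not carry over. Pictures are saved under pics/ and viewed, on a budget of 10 in all, crops included, one or two more only if the job needs it, and the job is handed in when it is done.

```bash
mkdir -p pics; ls
python3 - <<'E'
from workcell import r
import cv2,numpy as np
for n in("top","side"):
    im=r.get_image(n); cv2.imwrite(f"pics/{n}0.png",im["pixels"][:,:,::-1]); np.savez(f"{n}0.npz",**im)
    print(n,im["vertical_fov"],im["cx"],im["cy"],im["k1"],im["cam_to_world"].round(3).tolist(),(im["depth"]>0).mean())
print(r.current_t(),r.current_eef_rot())
E
```

```text
pics
top 56.65472831813968 318.2203994247924 198.02004913818556 -0.06788169995840676 [[-0.063, 0.976, -0.21, 0.449], [-0.998, -0.061, 0.014, -0.022], [0.001, 0.21, 0.978, 0.771], [0.0, 0.0, 0.0, 1.0]] 0.99595703125
side 50.9575090792155 321.208184274217 196.79834617836275 0.03305600291906584 [[0.992, 0.056, -0.11, 0.494], [-0.122, 0.572, -0.811, -0.752], [0.018, 0.819, 0.574, 0.552], [0.0, 0.0, 0.0, 1.0]] 0.99595703125
0.1 [-3.14002321e+00  1.43753696e-04  3.23852886e-01]
```

View pics/top0.png

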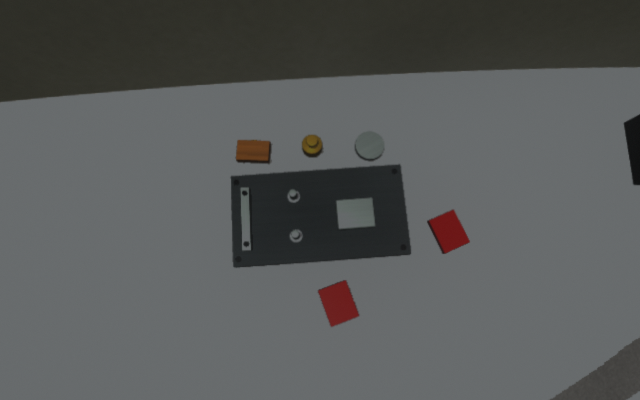

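View pics/side0.png

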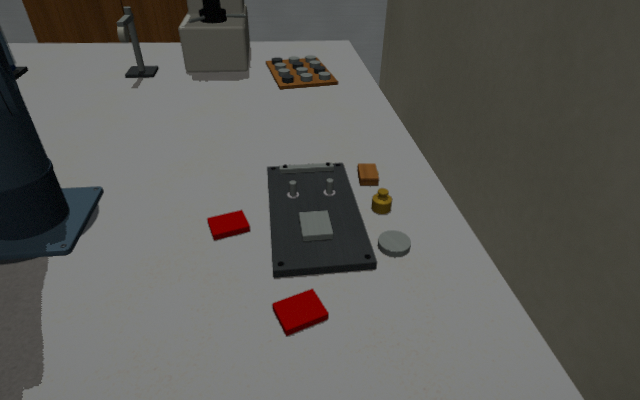

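The top view shows the block at (356,213), posts at (293,196) and (296,236), the bar at x≈246, and the plate corners around (231,176)–(410,257). The red blocks and the three bystanders are off the plate. Next I measure these by casting rays.

```bash
cat > h.py <<'E'
import numpy as np,cv2
def ray(im,uv,z):
    uv=np.atleast_2d(np.asarray(uv,float)); H=im["pixels"].shape[0]
    f=H/2/np.tan(np.radians(float(im["vertical_fov"]))/2)
    d=(uv-[float(im["cx"]),float(im["cy"])])/f; s=d.copy()
    for _ in range(10): s=d/(1+float(im["k1"])*(s**2).sum(1,keepdims=True))
    T=np.asarray(im["cam_to_world"]); w=np.c_[s[:,0],-s[:,1],-np.ones(len(s))]@T[:3,:3].T
    return T[:3,3]+w*((z-T[2,3])/w[:,2])[:,None]
def big(mask,seed):
    n,l,st,c=cv2.connectedComponentsWithStats(mask.astype(np.uint8)); i=l[seed[1],seed[0]]
    return (l==i).astype(np.uint8) if i else None
def rect(im,mask,z):
    c=max(cv2.findContours(mask,cv2.RETR_EXTERNAL,cv2.CHAIN_APPROX_NONE)[0],key=cv2.contourArea)
    p=ray(im,c[:,0,:],z)[:,:2]*1000
    return cv2.minAreaRect(p.astype(np.float32)),p
E
python3 - <<'E'
from h import *
for n,sb,sp,sbar in(("top",(356,213),(320,215),(246,220)),("side",(315,222),(310,260),(306,168))):
    im=dict(np.load(f"{n}0.npz")); g=cv2.cvtColor(im["pixels"],cv2.COLOR_RGB2GRAY)
    hsv=cv2.cvtColor(im["pixels"],cv2.COLOR_RGB2HSV)
    print(n,"gray block,plate,bar,bench",[int(g[s[1],s[0]]) for s in(sb,sp,sbar,(300,340))])
    t=(int(g[sb[1],sb[0]])+int(g[sp[1],sp[0]]))//2
    m=big(g>t,sb); R,_=rect(im,m,.036); print("block",m.sum(),R)
    if n=="top":
        m=big(g>t,sbar); R,_=rect(im,m,.034); print("bar",m.sum(),R)
        tb=(int(g[sp[1],sp[0]])+int(g[340,300]))//2
        m=big((g<tb)&(hsv[...,2]<tb),sp); R,_=rect(im,m,.02);print("plate",m.sum(),R,cv2.boxPoints(R).tolist())
    # height-based points
    f=200/np.tan(np.radians(float(im["vertical_fov"]))/2)
    P=np.array([[ray(im,[(u,v)],0)[0] for u in range(200,420)] for v in range(140,280)])
    T=im["cam_to_world"];o=T[:3,3]; fw=-T[:3,2]; d=im["depth"][140:280,200:420]
    w=P-o; X=o+w*(d/(w@fw))[...,None]
    hi=(X[...,2]>.043)&(X[...,2]<.07); k,l,st,c=cv2.connectedComponentsWithStats(hi.astype(np.uint8))
    for i in range(1,k):
        if st[i,4]>3: print("hi",st[i,4],c[i]+[200,140],(X[l==i].mean(0)*1000).round(1),(X[l==i][:,2].max()*1000).round(1))
    pl=np.abs(X[...,2]-.02)<.004; print("plate z",np.median(X[pl][:,2]))
E
```

```text
top gray block,plate,bar,bench [102, 35, 103, 106]
block 1046 ((571.8204956054688, -104.86003112792969), (58.4063720703125, 73.62499237060547), 0.9137358665466309)
bar 481 ((575.5233154296875, 117.3221435546875), (128.93043518066406, 16.89222526550293), 0.5466598272323608)
plate 14074 ((576.0441284179688, -31.457565307617188), (190.2830810546875, 359.68292236328125), 0.5800063610076904) [[479.08697509765625, 147.4115753173828], [482.72796630859375, -212.25291442871094], [673.0012817382812, -210.3267059326172], [669.3602905273438, 149.33778381347656]]
hi 70 [311.65714286 142.61428571] [721.7 -26.1  47.8] 51.2
hi 54 [292.66666667 193.66666667] [614.8  17.9  53.8] 57.6
hi 55 [295.18181818 233.45454545] [535.4  16.8  54. ] 56.8
plate z 0.02078570807986424
side gray block,plate,bar,bench [99, 44, 70, 128]
block 709 ((569.98681640625, -107.93824005126953), (58.35625076293945, 75.20826721191406), 0.9101616144180298)
hi 45 [329.73333333 181.37777778] [615.7  14.7  50. ] 54.7
hi 52 [292.63461538 183.57692308] [534.   14.5  49.5] 53.9
hi 68 [382.88235294 191.05882353] [725.  -28.9  46.6] 49.5
plate z 0.01919489502255184
```

Run:
```python
import cv2
a=cv2.imread("pics/top0.png")[150:280,220:420]; cv2.imwrite("pics/topc.png",cv2.resize(cv2.convertScaleAbs(a,alpha=1.6),None,fx=4,fy=4,interpolation=cv2.INTER_CUBIC))
```

```text
(no output)
```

View pics/topc.png

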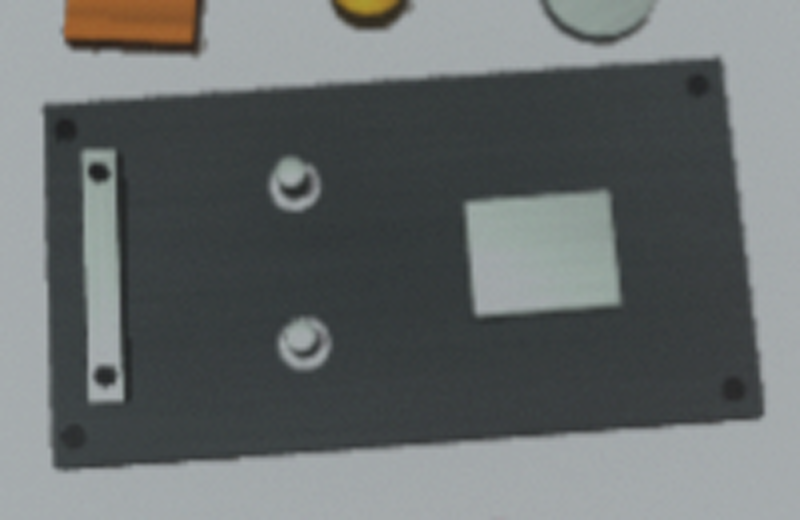

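The crop agrees with the rays. Fixture yaw is about 90.6°, the gap is near (575.4, 18), and the block is at (571.5, -105), nearly square but about 5 mm off the line. I'll shove it sideways with two spread fingers first, then measure again.

```bash
cat >> h.py <<'E'
TH=0.0101
def meas(r,n,seed,tag):
    im=r.get_image(n); g=cv2.cvtColor(im["pixels"],cv2.COLOR_RGB2GRAY); cv2.imwrite(f"pics/{tag}.png",im["pixels"][:,:,::-1]); np.savez(f"{tag}.npz",**im)
    m=big(g>70,seed); 
    if m is None: print(n,"no block at seed"); return
    (c,s,a),_=rect(im,m,.036)
    d=np.array(c)-[575.8,-11.5]; X=np.array([-TH,1]); Y=np.array([-1,-TH])
    print(n,"fixture xy",d@X,d@Y,"size",s,"ang rel",(a+45)%90-45-np.degrees(TH))
E
python3 - <<'E'
from workcell import r
from h import *
PI=np.pi
print(r.ik([.515,-.105,.12],[PI,0,TH]), r.ik([.578,-.17,.12],[PI,0,PI/2+TH]), r.ik([.578,-.17,.12],[PI,0,-PI/2+TH]), r.ik([.575,.02,.024],[PI,0,PI/2+TH]))
r.command_gripper(.036,20)
r.movep([.512,-.105,.12],[PI,0,TH])
r.servo_line([.512,-.105,.0235],rate=.1)
print("down",r.current_wrist_force(),r.current_tcp_pos(),r.current_gripper_width())
im=r.get_image("side");cv2.imwrite("pics/s1.png",cv2.resize(im["pixels"][130:290,200:420,::-1],None,fx=3.5,fy=3.5,interpolation=cv2.INTER_CUBIC))
for x in (.522,.526,.528,.530,.532,.534):
    r.servo_line([x,-.105,.0235],rate=.03); print(x,r.current_wrist_force().round(1))
r.servo_line([.512,-.105,.0235],rate=.06)
r.servo_line([.46,-.105,.15],rate=.2)
meas(r,"top",(356,213),"top1"); meas(r,"side",(315,222),"side1"); print(r.current_t())
E
```

```text
[ 0.25455755  0.49061602 -0.17594259  1.94432812  0.12583308  0.71701615
 -1.55674799] [ 0.5372547   0.63802962 -0.45265658  1.73062149  0.35265506  0.85444243
 -0.06219665] [ 0.02780717  0.60388219  0.2529727   1.76364145 -0.19960982  0.79912479
 -2.75387412] [ 0.22334352  0.7581657  -0.45536196  1.82941574  0.50732278  0.67182521
 -0.51853287]
down [-0.21232574 -0.25949485  0.29683041] [ 0.51253131 -0.10506945  0.02402559] 0.035719502631403915
0.522 [-0.1  0.9  0.6]
0.526 [-0.3 -0.9  0.1]
0.528 [-0.2 -0.7 -1. ]
0.53 [ 0.7  0.1 -0.5]
0.532 [-3.   0.8  3.9]
0.534 [-6.6  0.4  5.1]
top fixture xy -86.87631843139648 3.9092664077758332 size (60.044490814208984, 62.005584716796875) ang rel -0.2778137358827296
side fixture xy -96.97996428100586 5.675545481872513 size (59.090904235839844, 76.66693115234375) ang rel 0.24891906650832263
7.1833
```

View pics/s1.png

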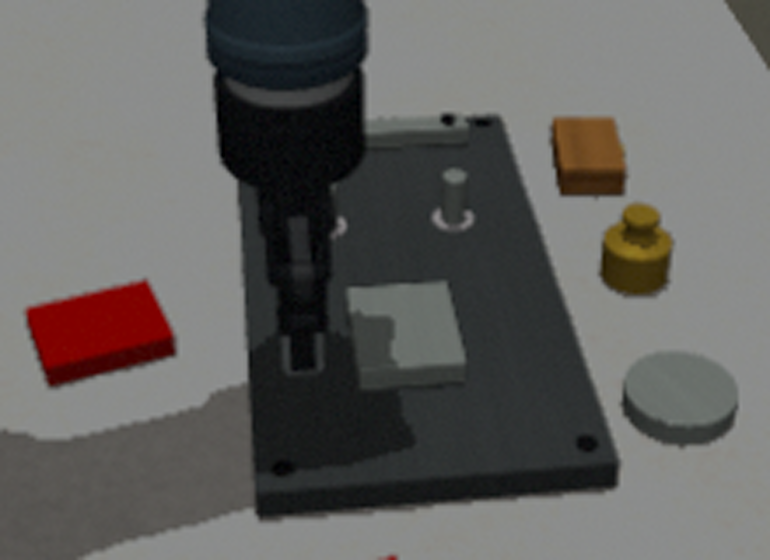

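The picture shows the fingers beside the block's near side, clear of everything. Contact came at TCP x≈0.532, so the block has moved about 1–2 mm. I'll push it further, then look from close by with the wrist camera over the line.

Run:
```python
from workcell import r
from h import *
PI=np.pi
r.servo_line([.512,-.105,.0235],rate=.2)
r.servo_line([.530,-.105,.0235],rate=.06)
r.servo_line([.5372,-.105,.0235],rate=.03); print(r.current_tcp_pos(),r.current_wrist_force().round(1))
r.servo_line([.515,-.105,.0235],rate=.08)
r.servo_line([.515,-.105,.12],rate=.2)
r.movep([.5768,-.12,.28],[PI,0,PI/2+TH])
r.dwell(.3)
im=r.get_image("wrist");np.savez("w2.npz",**im);cv2.imwrite("pics/w2.png",im["pixels"][:,:,::-1]);print(im["cam_to_world"].round(3).tolist(),r.current_t())
```

```text
[ 0.53501599 -0.10510251  0.02312564] [-5.1  0.3  3.9]
[[1.0, -0.009, -0.003, 0.575], [0.01, 0.962, 0.274, -0.051], [0.0, -0.274, 0.962, 0.422], [0.0, 0.0, 0.0, 1.0]] 11.5917
```

View pics/w2.png

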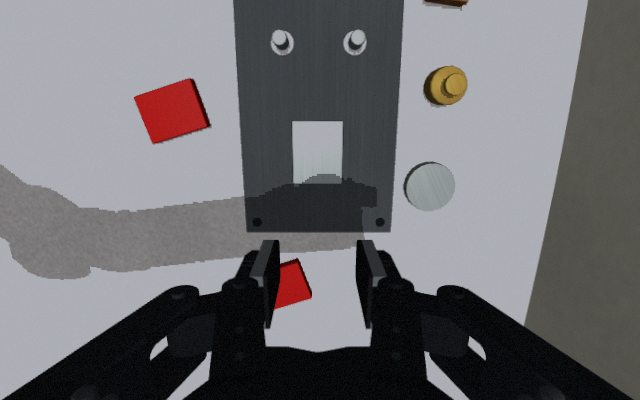

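The wrist view shows the posts at (282,43) and (354,42) and the block at about (318,152). All of it is clear, so I measure the block against the plate edges and posts in this one picture.

```bash
cat >> h.py <<'E'
def edges(im,row,z,lo,hi,thr):
    "outermost sub-pixel crossings of thr in [lo,hi) on a row -> world x (mm)"
    g=cv2.GaussianBlur(cv2.cvtColor(im["pixels"],cv2.COLOR_RGB2GRAY),(3,3),0)[row].astype(float)
    s=g[lo:hi]-thr; k=np.where(s[:-1]*s[1:]<=0)[0]; k=k[[0,-1]]
    u=lo+k+s[k]/(s[k]-s[k+1]); return ray(im,[(x,row) for x in u],z)[:,:2]*1000
def lateral(im,rowsB,rowsP,lohiB,lohiP,thB=90,thP=90):
    B=np.array([edges(im,v,.036,*lohiB,thB) for v in rowsB]); P=np.array([edges(im,v,.02,*lohiP,thP) for v in rowsP])
    b=B.mean(1);p=P.mean(1); fp=np.polyfit(p[:,1],p[:,0],1)
    fe=[np.degrees(np.polyfit(B[:,i,1],B[:,i,0],1)[0]) for i in(0,1)]
    off=b[:,0]-np.polyval(fp,b[:,1]); print("plate width",np.ptp(P[:,:,0],axis=1).mean(),"block width",np.ptp(B[:,:,0],axis=1).mean())
    print("block - centreline (world x mm)",off.mean().round(2),"edge angles vs +y (deg)",np.round(fe,2),"plate",np.degrees(fp[0]).round(2),"mid x",np.polyval(fp,[-105,18,100]).round(1))
    return fp
E
python3 - <<'E'
from h import *
im=dict(np.load("w2.npz")); g=cv2.cvtColor(im["pixels"],cv2.COLOR_RGB2GRAY); print(g[150,225:410:5],g[70,225:410:6])
fp=lateral(im,range(126,172,3),range(65,165,5),(270,370),(215,420))
hsv=cv2.cvtColor(im["pixels"],cv2.COLOR_RGB2HSV)
for s in((282,43),(354,42)):
    m=np.zeros_like(g); m[s[1]-18:s[1]+18,s[0]-18:s[0]+18]=g[s[1]-18:s[1]+18,s[0]-18:s[0]+18]>110
    x=np.where(m.any(0))[0]; y=np.where(m.any(1))[0]; print("ring",x.min(),x.max(),y.min(),y.max(), ray(im,[((x.min()+x.max())/2,s[1])],.021)*1000, "line",np.polyval(fp,18))
m=big(g>110,(318,140)); print(rect(im,m,.036)[0])
E
```

```text
[175 175 174 174  66  64  64  62  65  66  65  64  65  64 173 174 175 175
 173 174 172 173 174 171  67  61  62  66  64  65  61  62  64  63 111 173
 173] [174 176  61  65  66  67  66  64  67  64  66  66  65  64  63  66  63  63
  64  64  66  63  64  65  60  63  64  64  67  54 175]
plate width 187.14379380701433 block width 59.595160308606495
block - centreline (world x mm) -1.28 edge angles vs +y (deg) [-1.05 -0.63] plate -0.56 mid x [576.9 575.7 574.9]
ring 271 293 30 54 [[534.79108594  16.53533245  21.        ]] line 575.6674822201761
ring 343 366 29 54 [[616.63004562  18.41152119  21.        ]] line 575.6674822201761
((575.6212768554688, -105.27510833740234), (58.60869216918945, 73.1137924194336), 0.9906516075134277)
```

The block is 1.3 mm off the line and within 0.4° of square. The post rings give a mid-gap x of 575.7, which agrees with the plate edges. Now I push from behind to just short of the posts and check.

```bash
cat >> h.py <<'E'
def cl(y): return .5757-TH*(y-.018)
E
python3 - <<'E'
from workcell import r
from h import *
PI=np.pi; o=[PI,0,PI/2+TH]
r.command_gripper(.02,20)
r.servo_line([cl(-.185),-.185,.12],rate=.25)
r.servo_line([cl(-.185),-.185,.0235],rate=.1); print("down",r.current_wrist_force().round(1),r.current_tcp_pos())
for y in (-.160,-.15,-.12,-.088):
    r.servo_line([cl(y),y,.0235],rate=.04); print(y,r.current_wrist_force().round(1),r.current_tcp_pos().round(4))
im=r.get_image("wrist");np.savez("w3.npz",**im);cv2.imwrite("pics/w3.png",im["pixels"][:,:,::-1]);print(r.current_t())
E
```

```text
down [ 0.1 -0.1  1.2] [ 0.57839683 -0.18509478  0.02420076]
-0.16 [-0.8 -0.1 -0.7] [ 0.5775 -0.1603  0.0235]
-0.15 [-0.9 -0.3  0.3] [ 0.5774 -0.1495  0.0235]
-0.12 [-0.1 -0.1  0.7] [ 0.5771 -0.119   0.0235]
-0.088 [ 0.1  0.2 -0.6] [ 0.5769 -0.087   0.0236]
16.925
```

View pics/w3.png

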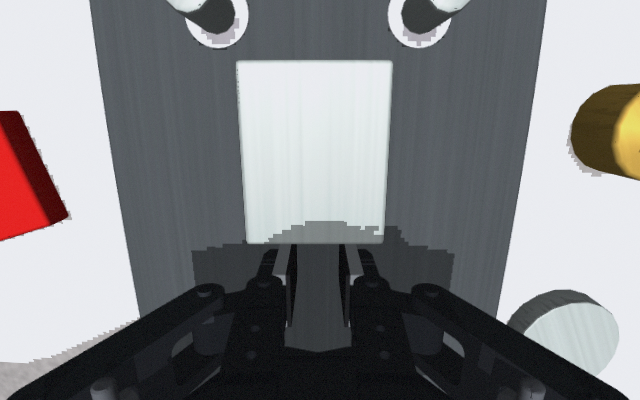

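The block (top face columns 237–392, rear edge at row 243) is in front of the fingers and just short of the post rings at rows 0–48. Measuring the offset.

Run:
```python
from h import *
im=dict(np.load("w3.npz")); g=cv2.cvtColor(im["pixels"],cv2.COLOR_RGB2GRAY)
lateral(im,range(75,200,10),range(70,200,10),(190,440),(95,550),150,150)
m=big(g>150,(318,140)); R,p=rect(im,m,.036); print(R,p.min(0),p.max(0))
```

```text
plate width 187.1303564884221 block width 58.09750437273344
block - centreline (world x mm) -1.53 edge angles vs +y (deg) [-0.71 -0.6 ] plate -0.6 mid x [576.7 575.4 574.6]
((574.528076171875, -38.78704071044922), (58.43181610107422, 73.0966796875), 0.6194559335708618) [545.03613524 -75.61729591] [604.01794809  -1.96968072]
```

The block is square (within 0.1°) and 1.5 mm off, inside the play. I'll keep pushing, drifting the pusher +1.5 mm so the sticking contact carries the block to the middle, then feel for the bar.

Run:
```python
from workcell import r
from h import *
r.servo_line([cl(-.04)+.0016,-.04,.0235],rate=.04); print(r.current_wrist_force().round(1))
for y in [-.01,.014]:
    r.servo_line([cl(y)+.0016,y,.0235],rate=.04); print(y,r.current_wrist_force().round(1),r.current_tcp_pos().round(4))
while y<.030:
    y+=.0015; r.servo_line([cl(y)+.0016,y,.0235],rate=.02); f=r.current_wrist_force(); print(round(y,4),f.round(1),r.current_tcp_pos().round(4))
    if abs(f[1])>15: break
im=r.get_image("wrist");np.savez("w4.npz",**im);cv2.imwrite("pics/w4.png",im["pixels"][:,:,::-1]);print(r.current_t())
```

```text
[-0.3 -2.7 -0.8]
-0.01 [ 0.1 -0.2  1. ] [ 0.5776 -0.0089  0.0235]
0.014 [-0.  -0.1 -0.4] [0.5773 0.0148 0.0235]
0.0155 [-0.9 -2.9  1.7] [0.5773 0.015  0.0235]
0.017 [-0.2 -5.1  1.8] [0.5773 0.0164 0.0235]
0.0185 [-0.7 -4.2  1. ] [0.5773 0.0184 0.0235]
0.02 [ 0.9 -3.4  1.4] [0.5773 0.0201 0.0235]
0.0215 [ 0.3 -4.1  0.5] [0.5773 0.0217 0.0235]
0.023 [-0.2 -4.3  1.7] [0.5773 0.0226 0.0235]
0.0245 [ 0.4 -7.8  2.2] [0.5773 0.0226 0.0235]
0.026 [  0.  -10.2   2.9] [0.5773 0.0227 0.0235]
0.0275 [ -0.1 -13.7   4. ] [0.5773 0.0227 0.0235]
0.029 [ -0.5 -17.2   4.9] [0.5773 0.0228 0.0236]
22.475
```

View pics/w4.png

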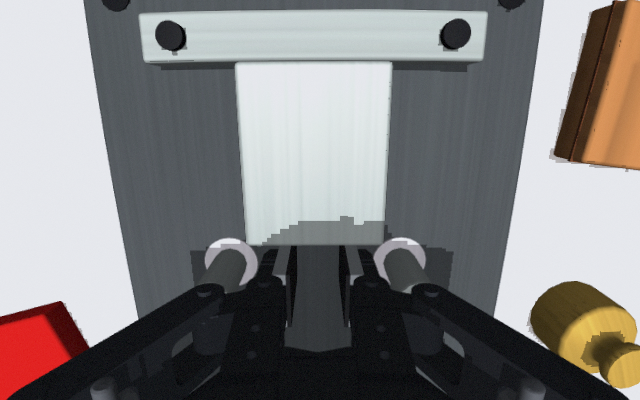

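The block's front edge (row 62) is flush along the bar, and the pusher stopped hard at y=0.0227 as predicted. I back off straight behind and check the centring from above.

Run:
```python
from workcell import r
from h import *
im=dict(np.load("w4.npz"))
lateral(im,range(75,200,10),range(85,200,10),(190,440),(90,550),150,150)
b=np.array([edges(im,v,.034,125,500,130).mean(0) for v in(24,44,50)]); print("bar mid",b)
r.servo_line([cl(-.02)+.0016,-.02,.0235],rate=.06)
r.servo_line([cl(-.02),-.02,.25],rate=.2); r.dwell(.3)
im=r.get_image("wrist");np.savez("w5.npz",**im);cv2.imwrite("pics/w5.png",im["pixels"][:,:,::-1]);print(r.current_t())
```

```text
plate width 187.17101295888222 block width 58.00164551444631
block - centreline (world x mm) 0.07 edge angles vs +y (deg) [-0.72 -0.5 ] plate -0.57 mid x [576.6 575.4 574.6]
bar mid [[574.27363111 120.93440209]
 [574.3434936  114.004552  ]
 [574.32399599 111.89542352]]
25.075
```

View pics/w5.png

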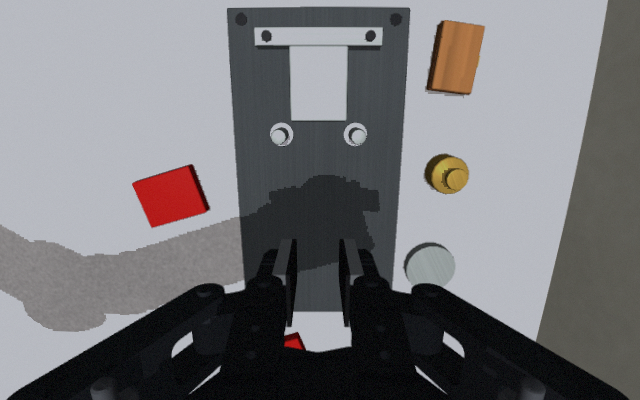

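The block lies at (319,83) against the bar, whose span is columns 255–382 (middle 318.5). Both posts are behind the block, the bystanders are in place, and the gripper is clear. Handing in.

Run:
```python
from workcell import r
from h import *
im=dict(np.load("w5.npz")); lateral(im,range(55,112,5),range(60,115,5),(275,360),(215,420),120,120)
print(r.current_t()); r.finish_job()
```

```text
plate width 188.46483342951308 block width 58.62508484888997
block - centreline (world x mm) 0.08 edge angles vs +y (deg) [-0.65 -0.46] plate -0.63 mid x [576.9 575.6 574.7]
25.075
the job is handed in; nothing more can be done
```

The test block is home against the stop bar, centred, and the job was handed in at about 25 s. I nudged it sideways onto the gap's middle line with spread fingers. Then I pushed it from behind with two fingers, through the posts, until it stopped hard at the bar.

- **Against the bar:** the pusher stopped at y≈22.7 mm, where 22.5 mm was predicted. The force had risen to 17 N when I stopped pushing.
- **Centring:** after backing off, the block is about 0.1 mm from the plate's centreline and square to within about 0.2°, with its front edge flush in the picture.
- **Surroundings:** the bystanders look to be standing where they were, judged by eye, and nothing was gripped or lifted.

**Disagreement:** early on, the side camera put the block about 2 mm further off the line than the top camera. I relied on wrist-camera measurements of the block against the plate and posts instead.

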